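# Pry the specimen carrier loose and hold it level over its dock

## Task

The specimen carrier is snapped into its dock: take the flat pry bar, push its blade into the slot under the carrier's front lip and lever the lip up until it pops past the spring catch and stands proud by itself, then lay the pry bar flat back on the bench. Now lift the carrier by its T-handle, keeping all three metal pucks in their recesses, and finish while still holding it, steady and level, at least 8 cm above its seat and straight over the dock. Do not tip the carrier or push the other things on the bench about.

Things in the scene. Friction and masses are not known exactly. Their poses are not given: they have to be found in the camera images.
- dock: Fixed cream block on a blue plate, 170 (x) x 190 (y) mm; black dials stick out 35 mm at both sides. Origin on the bench under the seat's centre; +x to the rear (away from the robot), +z up. Carrier seats on its top at z = 69 mm, centred at x = y = 0, between guides 12 mm high (26 mm at the front corners) at about 1 mm play. Its front spans x from -95 to -48 mm as a lower step, z = 60 mm.
- fulcrum (a point): Middle of the step's front top edge (dock x = -95, y = 0, z = 60 mm), on which the pry bar is levered. From here the step runs back under the carrier: the slot, 9 mm high, goes in from the lip (dock x = -60) to a wall at dock x = -48, so the blade goes 10 mm under the lip. It is open to the front over |y| < 38 mm; beyond are supports and stops. Axes as the dock's.
- catch (a joint): Spring catch: two steel balls on one slide, at dock x = -62, y = +-54 mm, overhanging the carrier's front corners; 0 = out, grows to 6 mm as they are pushed forward. They resist with some 12 to 18 N straight up at the lip. Once both front corners have risen 7 mm, the balls spring back under them and prop the lip about 12 mm up (6 degrees) by themselves.
- carrier: Aluminium plate 120 x 120 mm: deck 10 mm thick, 96 mm wide in y, with 12 mm wide, 4 mm thick flanges along both y sides; four round recesses 28 mm wide, 6 mm deep, at x = +-34, y = +-28 mm; three hold steel pucks 25 mm wide, 12 mm high. About 0.55 kg in all. Origin at the centre of its underside; axes as the dock's while seated.
- handle (a point): Centre of the carrier's black T-handle bar, 16 (x) x 60 (y) x 24 (z) mm, on a 12 mm stem; 43 mm above the carrier's underside, 33 mm above its deck. Axes as the carrier's. Seated, it is 112 mm above the bench.
- lip (a point): Middle of the carrier's front lower edge, 60 mm in front of its centre, under which the blade goes; 69 mm above the bench while seated.
- pry: Flat pry bar, 160 mm long, 0.11 kg, loose on the bench; a screwdriver and a brush lie beside it, in any order, 75 mm apart. Black square handle (x -70 to 10 mm), 16 wide, 20 high; flat steel blade (x 10 to 90 mm), 18 wide, 3 thick, flush with the handle's underside. Origin on the underside, 90 mm behind the tip; x to the blade's tip, z up.
- pry_grip (a point): Middle of the pry bar's handle near its centre of mass, 110 mm behind the tip, 10 mm above its underside. Axes as the bar's.
- pry_tip (a point): Middle of the blade's tip edge, 1.5 mm above the blade's underside.
- puck0_center (a point): Centre of the puck in the rear left recess (carrier x +34, y +28 mm).
- puck1_center (a point): Centre of the puck in the rear right recess (carrier x +34, y -28 mm).
- puck2_center (a point): Centre of the puck in the front left recess (carrier x -34, y +28 mm).
Things that resemble listed ones, but are neither listed nor needed, are in the scene too. Leave any orange, purple or yellow look-alike of the pry alone.

How it is judged:
By the outcome, as a careful person would: the job done as asked, in the order asked, and still so for the second after the job is handed in, while the arm keeps its last pose, push and grip.
It also fails if it takes over 61 s, if anything falls off the work surface, if the arm or the gripper's body presses on something with over 40 N, if the wrist force passes 120 N, or if a joint passes its speed limit or range.

## Robot

A 6-joint arm with a two-finger parallel gripper is mounted at the origin on the work surface. World frame = base frame: x ahead of the robot, y to its left, z up, the work surface at z = 0. Lengths are in m, angles in degrees, forces in N, time in s.
With the tool pointing down it reaches from about 0.375 to 0.9 m from the base axis. Payload 3.1 kg.
Tool frame: the origin (TCP) lies between the finger pads; the fingertips stand bot.tip_extent ahead of it and the grasp point (between the pads) lies 2 mm behind it (bot.tip_extent is the distance from the TCP to the fingertips, in m); z points along the fingers, y is the direction in which the jaws open and shut (so a half turn about z gives the same grasp; the last joint's range is limited). The gripper opens to 87 mm and grips with 3 to 60 N. Pads are 19 mm wide; open, the fingers measure 117 mm over their backs; the gripper's body (75 mm by 190 mm) begins 51 mm behind the grasp point.
Start: joints at [60.476, 30.224, 82.088, -0, 67.689, -10.227], TCP at [0.207, 0.59, 0.24] pointing down, gripper open.
Joint ranges: [-176.69, 176.69], [-43.24, 126.21], [12.49, 139.97], [-82, 262], [0, 151.66], [-163.58, 163.58]. Speed limits (degrees/s): [159.86, 159.86, 180, 180, 180, 180].

## Interface

Orientations are given as a 3x3 rotation matrix whose columns are the frame's x, y, z axes.
In Python, from rig import bot, imaging, recognise, masks_of, mark_of gives the robot as it stands.
- The arm moves only by the tool send_rows, never from a script. Its argument "plan" is a list that holds one entry, the list of rows, each a list of 5 numbers: the shift along the world's x, y, z normalised to -1 to 1, where 1 is 0.03 m, then the turn about the world's z normalised to -1 to 1, where 1 is 0.1 rad, then the closure, from -1 (fully open) to 1 (shut). A call has 1 to 20 rows; each row shifts and turns the commanded pose from where the row before left it; what a row does not reach is not made up. A row lasts 1/10 s, in which the tool goes at most 50 mm and 8.59 degrees, less where a joint would pass 70% of its speed; a pose out of reach is approached as far as the arm can. A call with a number of a shift or a turn outside -1 to 1 is refused whole. A call with a gripper value outside its range is refused whole. The fingers move at their own pace and stop on an object; the grip force is fixed at half the most. Time passes only in rows, so rows that do not move let the fingers close. It gives the time, the measured TCP pose, the force and the opening at its end, in the units of the state.
- bot.read_state(): the state, without advancing time (a new reading comes with each control period).
- imaging.capture(name): name is "side" or "top" or "wrist"; returns a dict with "img" (480x640x3 uint8, blue, green, red), "mtx" (3x3 intrinsics, pixels), "pose" (4x4, takes a point from camera to world coordinates); the wrist camera has in their place "T_tool_cam" (4x4, takes a point from camera to tool coordinates, whose origin is the TCP and whose axes are the flange's). Camera axes: x right, y down, z forward; pixel columns grow to the right and rows downward; lengths in m; the calibration is good to about 2 mm. A picture is of the moment at which its call begins: read the wrist's pose just before it. There is no depth.
- bot.hand_in(): hands the job in, once; it reports no verdict.
Trained networks look in the newest picture that a camera, given by its name, has taken for a name from the list of things; names that differ only in an ending like _2 or _b are one class to them, and where a whole thing is asked for, a point or a joint stands for the part that bears it (a point fixed in the world has none). Each returns a list of dicts, best first, with "conf" (0 to 1); they miss things now and then, are a little off and sometimes report something else, mostly with a low value. They report only what shows in the picture. A call takes as long as a camera call. They do not tell look-alikes from the thing itself.
- recognise(camera, target): "at" ([x, y, z] in m, in world coordinates, good to about 4 mm: the middle of the surface that is visible of it).
- masks_of(camera, target): "region" (480x640 bool, what is visible of it).
- mark_of(camera, target): "at" ([x, y, z] in m, in world coordinates, good to about 4 mm: a listed point, or the origin of a listed thing).
The state is a dict: "time_s": time; "joint_positions": joint angles; "qvel": joint speeds; "tau": joint torques, N m; "position": TCP position; "tcp_rot": TCP orientation; "force": force on the tool from outside, world axes, zero at the start; "moment": the same for the moment, N m; "opening": opening from 0.0 (shut) to 1.0 (fully open).
Only numpy, scipy, OpenCV 4.12 (cv2) and the standard library are available. Lean on these libraries where they do the work, as an engineer would, in place of code of your own. Each camera call takes 0.05 s, during which the arm holds its last target.

## Working session

There is one attempt and no reset: what is moved stays moved. The work goes in short steps, Python scripts to look and compute and a tool call to move; the robot and the scene stay as the last step left them, time stands still between calls to the robot, and variables do not carry over. Pictures are saved under pics/ and viewed, and the job is handed in when it is done.

Besides the shell and the picture viewer there is one more tool, called after "Request:" as name([rows], argument=value, ...), one row to a line, values as JSON. send_rows: Moves the arm, as the interface text tells. Its arguments: {"type":"object","properties":{"plan":{"type":"array"}},"required":["plan"]}

```bash
ls; mkdir -p pics; python3 - <<'E'
from rig import bot, imaging, recognise, masks_of, mark_of
import cv2
s=bot.read_state(); print(s['time_s'],s['position'],s['tcp_rot'],s['opening'],bot.tip_extent)
for c in ['side','top','wrist']:
    d=imaging.capture(c); cv2.imwrite(f'pics/{c}0.png',d['img'])
    for t in ['dock','fulcrum','carrier','handle','lip','pry','pry_grip','pry_tip','puck0_center','puck1_center','puck2_center']:
        try: print(c,t,[(r['conf'],[round(v,4) for v in r['at']]) for r in mark_of(c,t)])
        except Exception as e: print(c,t,e)
print(bot.read_state()['time_s'])
E
```

```text
pics
0.0 [0.20616269 0.58926015 0.23855425] [[-9.43811633e-01  3.30482092e-01 -1.09048725e-03]
 [ 3.30483662e-01  9.43809726e-01 -1.93659076e-03]
 [ 3.89203912e-04 -2.18816510e-03 -9.99997530e-01]] 1.000617192769224 0.017
side dock [(0.71, [0.6282, -0.1172, 0.0038])]
side fulcrum [(0.8, [0.5312, -0.0956, 0.0629])]
side carrier [(0.81, [0.6269, -0.1141, 0.0733])]
side handle [(0.59, [0.6279, -0.1141, 0.1104])]
side lip [(0.9, [0.565, -0.1065, 0.0673])]
side pry [(0.87, [0.2671, 0.2381, 0.0023]), (0.79, [0.3597, 0.0573, 0.001]), (0.73, [0.434, 0.1893, 0.0004]), (0.59, [0.2817, -0.1914, -0.0011])]
side pry_grip [(0.96, [0.2866, 0.2344, 0.0073]), (0.91, [0.2649, -0.1732, 0.01]), (0.67, [0.4189, 0.1879, 0.009]), (0.63, [0.3494, 0.0646, 0.0101])]
side pry_tip [(0.98, [0.4276, -0.0096, 0.0079]), (0.82, [0.5258, 0.1839, 0.0002]), (0.68, [0.1784, 0.2692, -0.0005]), (0.56, [0.3409, -0.2524, 0.0013])]
side puck0_center [(0.45, [0.6668, -0.0928, 0.0753]), (0.37, [0.6283, -0.1137, 0.1132])]
side puck1_center [(0.68, [0.6632, -0.0933, 0.0736]), (0.55, [0.6571, -0.1449, 0.076])]
side puck2_center [
[... 366 characters left out ...]
)]
top pry [(0.92, [0.4364, 0.1884, -0.003]), (0.75, [0.28, -0.188, -0.0032]), (0.66, [0.2629, 0.2404, -0.0011]), (0.64, [0.3621, 0.0505, 0.0022])]
top pry_grip [(0.93, [0.4148, 0.1941, 0.0104]), (0.93, [0.3447, 0.0687, 0.0106]), (0.75, [0.2632, -0.1771, 0.0103]), (0.56, [0.283, 0.2335, 0.0064])]
top pry_tip [(0.61, [0.4195, -0.014, 0.0004]), (0.59, [0.3454, -0.2493, 0.0004])]
top puck0_center [(0.53, [0.6691, -0.0877, 0.0781])]
top puck1_center [(0.62, [0.6596, -0.1505, 0.0816])]
top puck2_center []
wrist dock []
wrist fulcrum []
wrist carrier []
wrist handle []
wrist lip []
wrist pry []
wrist pry_grip []
wrist pry_tip []
wrist puck0_center []
wrist puck1_center []
wrist puck2_center []
1.8
```

View pics/top0.png

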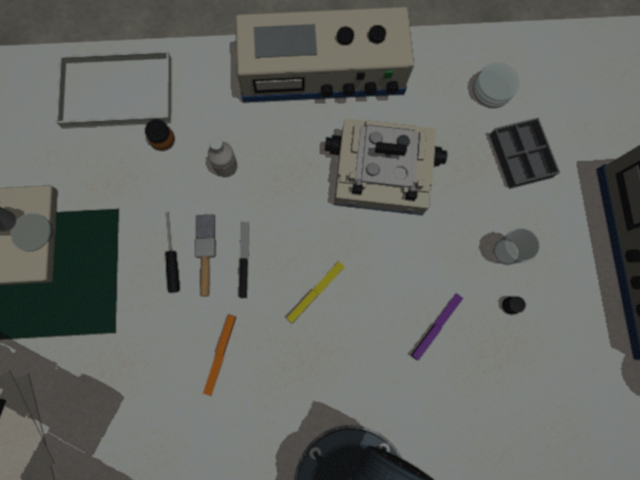

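View pics/side0.png

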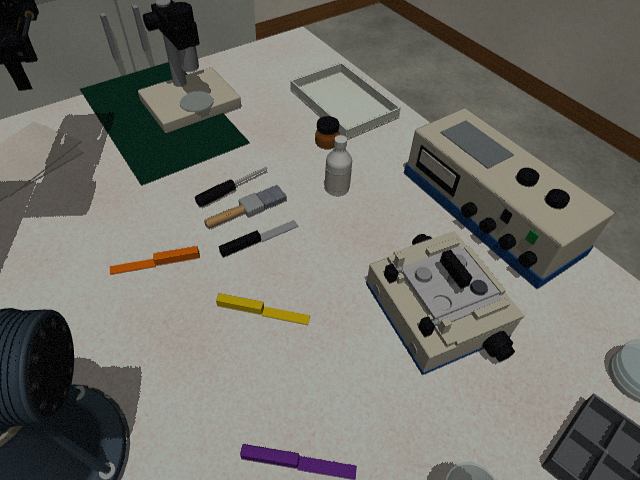

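```bash
python3 -c "
from rig import bot,imaging
import numpy as np
print([n for n in dir(bot) if n[0]!='_'],[n for n in dir(imaging) if n[0]!='_'])
s=bot.read_state()
for k in s: print(k,s[k])
"
```

```text
['PlanningError', 'hand_in', 'read_state', 'tip_extent'] ['capture']
time_s 1.8
joint_positions [ 6.04758028e+01  3.02241135e+01  8.20866837e+01  2.18043081e-03
  6.76891369e+01 -1.02290185e+01]
qvel [-0.05210237 -0.05285355  0.01617473 -0.06709482 -0.0470717   0.00515454]
tau [-1.04482780e-03 -4.40009201e+01 -1.76975942e+01  6.33164914e-02
  5.06068475e-02 -3.16854869e-05]
position [0.20649628 0.58988974 0.23954752]
tcp_rot [[-9.43823986e-01  3.30448608e-01 -3.00684542e-05]
 [ 3.30448608e-01  9.43823986e-01  1.83501026e-05]
 [ 3.44430942e-05  7.38318817e-06 -9.99999999e-01]]
force [-0.73081378  0.13133273 -0.13675895]
moment [-0.03280026  0.02459903 -0.02421763]
opening 1.0041408198878994
```

Request:
send_rows([
  [[0.39,-0.741,0,0.151,0],[0.39,-0.741,0,0.151,0],[0.39,-0.741,0,0.151,0],[0.39,-0.741,0,0.151,0],[0.39,-0.741,0,0.151,0],[0.39,-0.741,0,0.151,0],[0.39,-0.741,0,0.151,0],[0.39,-0.741,0,0.151,0],[0.39,-0.741,0,0.151,0],[0.39,-0.741,0,0.151,0],[0.39,-0.741,0,0.151,0],[0.39,-0.741,0,0.151,0],[0.39,-0.741,0,0.151,0],[0.39,-0.741,0,0.151,0],[0.39,-0.741,0,0.151,0],[0.39,-0.741,0,0.151,0],[0.39,-0.741,0,0.151,0],[0.39,-0.741,0,0.151,0],[0,0,0,0,0]],
])

```text
time_s: 3.7
position: [0.4189, 0.1879, 0.2399]
tcp_rot: [[-0.998, 0.068, 0.002], [0.068, 0.998, -0.0], [-0.002, -0.0, -1.0]]
force: [0.1, 0.9, 0.3]
opening: 0.499
```

```bash
cat > h.py <<'E'
from rig import bot, imaging, recognise, masks_of, mark_of
import cv2, numpy as np
def campose(d):
    if 'pose' in d: return d['pose']
    s=bot.read_state(); T=np.eye(4); T[:3,:3]=s['tcp_rot']; T[:3,3]=s['position']
    return T@d['T_tool_cam']
def px2w(d,P,uv,z):
    r=np.linalg.inv(d['mtx'])@np.array([uv[0],uv[1],1.]); r=P[:3,:3]@r; o=P[:3,3]
    return o+r*(z-o[2])/r[2]
def proj(d,P,X):
    c=np.linalg.inv(P)@np.append(X,1); p=d['mtx']@c[:3]; return p[:2]/p[2]
E
python3 - <<'E'
from h import *
s=bot.read_state(); print(s['time_s'],s['position'],np.degrees(np.arctan2(s['tcp_rot'][1,1],s['tcp_rot'][0,1])),s['opening'],s['joint_positions'])
d=imaging.capture('wrist'); P=campose(d); cv2.imwrite('pics/w1.png',d['img'])
print(d['T_tool_cam'],d['mtx'])
for t in ['pry','pry_grip','pry_tip']: print(t,[(r['conf'],np.round(r['at'],4)) for r in mark_of('wrist',t)])
for r in masks_of('wrist','pry'):
    m=r['region']; ys,xs=np.nonzero(m); print(r['conf'],m.sum(),xs.mean(),ys.mean(),cv2.minAreaRect(np.c_[xs,ys].astype(np.float32)))
E
```

```text
3.7 [0.41894646 0.18790929 0.23985341] 86.0829143171469 0.49928787050289514 [ 1.01946175e+01  1.74383197e+01  1.05097791e+02 -4.89838256e-02
  5.73601522e+01 -7.58619286e+01]
[[-1.17082914e-03 -9.54765266e-01 -2.97358227e-01  8.21923769e-02]
 [ 9.99999253e-01 -1.22254012e-03 -1.20710286e-05 -6.03622895e-05]
 [-3.52007364e-04 -2.97358019e-01  9.54765984e-01 -1.45652151e-01]
 [ 0.00000000e+00  0.00000000e+00  0.00000000e+00  1.00000000e+00]] [[381.52127628   0.         316.40900966]
 [  0.         381.52127628 239.5319612 ]
 [  0.           0.           1.        ]]
pry [(0.73, array([0.3615, 0.0536, 0.0018])), (0.7, array([0.2655, 0.2432, 0.0003])), (0.56, array([0.4355, 0.1904, 0.003 ]))]
pry_grip [(0.96, array([0.3501, 0.067 , 0.0128])), (0.94, array([0.2853, 0.2374, 0.0107])), (0.93, array([0.4127, 0.1849, 0.0092]))]
pry_tip [(0.74, array([0.5225, 0.1833, 0.0032])), (0.7, array([ 0.4253, -0.0172,  0.0028]))]
0.96 2299 356.3823401478904 54.318834275772076 ((356.7724609375, 55.13103485107422), (22.431997299194336, 119.58779907226562), 15.068489074707031)
0.7 3261 171.74210364918736 159.10211591536338 ((170.06857299804688, 160.51922607421875), (23.596561431884766, 155.49392700195312), 37.47617721557617)
0.67 2341 319.1247330200769 225.06023067065357 ((318.8898010253906, 224.4383544921875), (147.10296630859375, 16.81540298461914), 88.9583740234375)
```

View pics/w1.png

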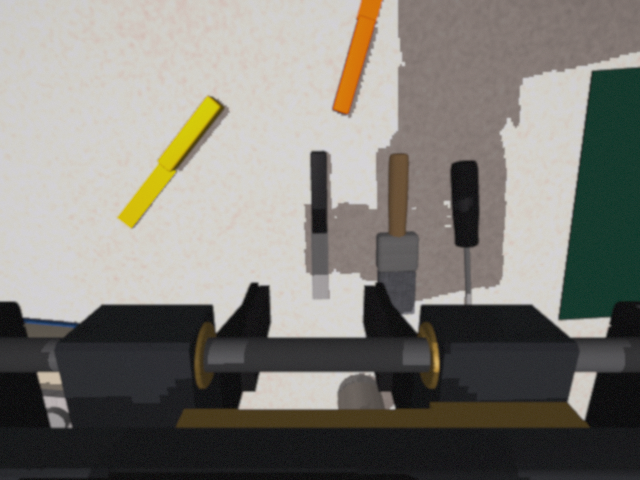

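```bash
python3 - <<'E'
from h import *
d=imaging.capture('wrist'); P=campose(d)
cv2.imwrite('pics/w1c.png',cv2.resize(d['img'][130:320,280:500],None,fx=3,fy=3,interpolation=cv2.INTER_CUBIC))
m=None
for r in masks_of('wrist','pry'):
    ys,xs=np.nonzero(r['region'])
    if abs(xs.mean()-319)<10: m=r['region']
if m is not None:
    for y in range(152,300,12):
        x=np.nonzero(m[y])[0]
        if len(x): print(y,x.min(),x.max(),px2w(d,P,(x.mean(),y),0.02 if y<234 else .003))
    ys=np.nonzero(m)[0];print(ys.min(),ys.max())
    print(px2w(d,P,(319,ys.min()),.02),px2w(d,P,(320,ys.max()),.003))
E
```

```text
164 308 323 [0.37326591 0.19247039 0.02      ]
176 308 324 [0.38455636 0.19220639 0.02      ]
188 308 324 [0.39602761 0.19145737 0.02      ]
200 309 324 [0.40774784 0.19117876 0.02      ]
212 309 324 [0.41966053 0.19040558 0.02      ]
224 309 324 [0.43180341 0.18961747 0.02      ]
236 309 325 [0.44932303 0.18901685 0.003     ]
248 309 325 [0.46253467 0.18816452 0.003     ]
260 309 325 [0.47600921 0.18729524 0.003     ]
272 310 325 [0.48978963 0.18694622 0.003     ]
284 309 325 [0.50377902 0.18550373 0.003     ]
296 310 325 [0.51812691 0.18512918 0.003     ]
154 301
[0.36425312 0.19634965 0.02      ] [0.52435718 0.18749678 0.003     ]
```

View pics/w1c.png

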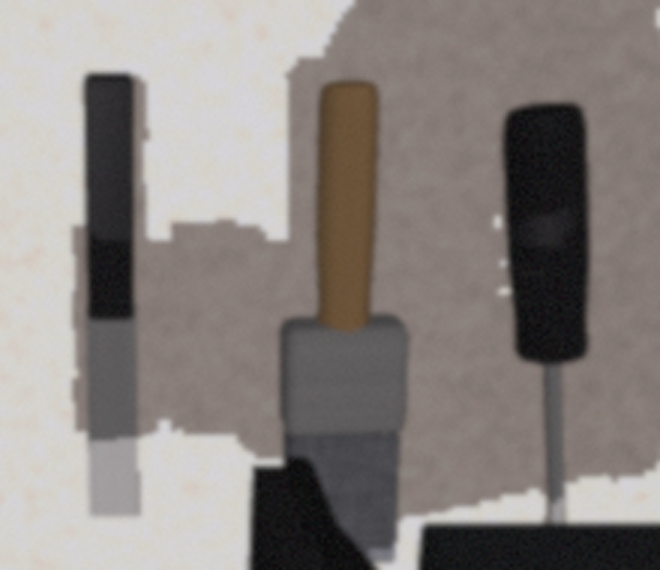

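Request:
send_rows([
  [[-0.05,0.03,-1,0.05,0],[-0.05,0.03,-1,0.05,0],[0,0,-1,0.05,0],[0,0,-1,0,0],[0,0,-1,0,0],[0,0,-1,0,0],[0,0,0,0,0],[0,0,0,0,0]],
])

```text
time_s: 4.85
position: [0.4137, 0.1919, 0.0595]
tcp_rot: [[-0.999, 0.049, -0.001], [0.049, 0.999, -0.0], [0.001, -0.0, -1.0]]
force: [-0.2, 0.2, -0.2]
opening: 0.5
```

```bash
python3 - <<'E'
from h import *
s=bot.read_state(); print(s['time_s'],s['position'],np.degrees(np.arctan2(s['tcp_rot'][1,1],s['tcp_rot'][0,1])),s['force'])
d=imaging.capture('wrist'); cv2.imwrite('pics/w2.png',d['img'])
s=bot.read_state(); print(s['position'])
E
```

```text
4.85 [0.41374353 0.1919081  0.05949808] 87.18056404159249 [-0.21354831  0.16491546 -0.20135932]
[0.41447641 0.19200361 0.06027747]
```

View pics/w2.png

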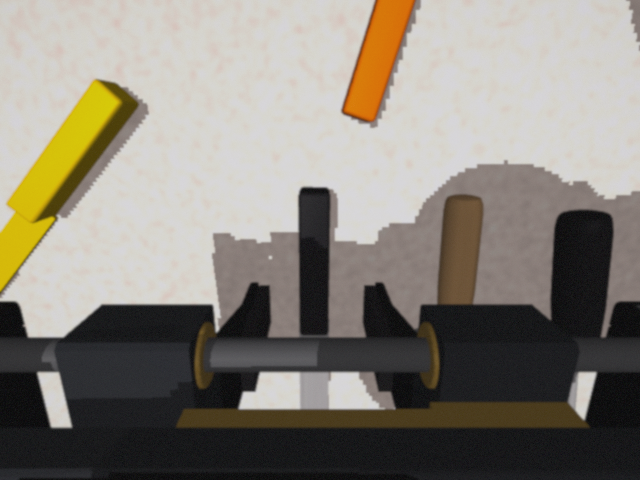

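Request:
send_rows([
  [[0,0,-0.7,0,0],[0,0,-0.64,0,0],[0,0,0,0,0],[0,0,0,0,0],[0,0,0,0,1],[0,0,0,0,1],[0,0,0,0,1],[0,0,0,0,1],[0,0,0,0,1],[0,0,0,0,1]],
])

```text
time_s: 5.9
position: [0.4142, 0.1915, 0.0197]
tcp_rot: [[-0.999, 0.05, 0.0], [0.05, 0.999, 0.0], [-0.0, 0.0, -1.0]]
force: [-0.3, -0.1, 4.8]
opening: 0.178
```

```bash
python3 - <<'E'
from h import *
for i in range(3):
    d=imaging.capture('top');s=bot.read_state(); print(s['time_s'],s['position'],s['opening'],s['force'])
cv2.imwrite('pics/t2.png',d['img'])
A={}
acc={}
for c in ['top','side']:
    if c=='side': imaging.capture(c)
    for t in ['fulcrum','lip','handle','carrier','dock']:
        r=mark_of(c,t)
        if r: acc.setdefault(t,[]).append(r[0]['at']); print(c,t,r[0]['conf'],np.round(r[0]['at'],4))
E
```

```text
5.95 [0.4141996  0.19149624 0.01965775] 0.17970578085482602 [-0.15639177  0.59572135  6.43099481]
6.0 [0.41421026 0.19151484 0.01966219] 0.18238437839783836 [ 0.16778378 -0.74878528  5.5865042 ]
6.05 [0.41422029 0.19150986 0.01967571] 0.17922323272326482 [0.11945791 0.29817089 5.18097467]
top fulcrum 0.88 [ 0.5335 -0.1009  0.058 ]
top lip 0.94 [ 0.5632 -0.1043  0.0687]
top handle 0.97 [ 0.6299 -0.1129  0.1102]
top carrier 0.89 [ 0.6277 -0.1163  0.0707]
side fulcrum 0.96 [ 0.5344 -0.0979  0.0611]
side lip 0.96 [ 0.5687 -0.1069  0.0675]
side handle 0.95 [ 0.6273 -0.1165  0.1112]
side carrier 0.78 [ 0.6248 -0.1164  0.0714]
side dock 0.95 [ 0.6281 -0.1149  0.0041]
```

Request:
send_rows([
  [[0,0,0.3,0,1],[0,0,0.7,0,1],[0,0,0.9,0,1],[0,0,0.9,0,1],[0,0,0.9,0,1],[0,-0.8,0,-0.12,1],[0,-0.8,0,-0.12,1],[0,-0.8,0,-0.12,1],[0,-0.8,0,-0.12,1],[0,-0.8,0,-0.12,1],[0,-0.8,0,-0.12,1],[0,-0.8,0,-0.12,1],[0,-0.8,0,-0.12,1],[0,-0.8,0,-0.12,1],[0,-0.8,0,-0.12,1],[0,-0.8,0,-0.1,1],[0,-0.1,-0.4,0,1],[0,0,-0.45,0,1],[0,0,0,0,1],[0,0,0,0,1]],
])

```text
time_s: 8.6
position: [0.4137, -0.0752, 0.1049]
tcp_rot: [[-0.984, 0.179, -0.001], [0.179, 0.984, 0.001], [0.001, 0.0, -1.0]]
force: [-0.2, -0.1, -1.3]
opening: 0.181
```

```bash
cat > look.py <<'E'
import sys
from h import *
n=sys.argv[1]
s=bot.read_state(); print(s['time_s'],s['position'],np.degrees(np.arctan2(s['tcp_rot'][1,1],s['tcp_rot'][0,1]))-90,s['opening'],s['force'],s['moment'])
for c in ['top','side']:
    d=imaging.capture(c)
    ctr=proj(d,d['pose'],np.array([.55,-.1,.07])); x,y=int(ctr[0])-100,int(ctr[1])-75
    y=max(0,y);x=min(max(0,x),440)
    cv2.imwrite(f'pics/{n}_{c}.png',cv2.resize(d['img'][y:y+150,x:x+200],None,fx=4,fy=4,interpolation=cv2.INTER_CUBIC)); print(c,'crop',x,y)
    for t in sys.argv[2:]:
        print(c,t,[(r['conf'],np.round(r['at'],4)) for r in mark_of(c,t)])
E
python3 look.py a pry_tip fulcrum lip
```

```text
8.6 [ 0.41369687 -0.07522358  0.10493972] -10.306244091741462 0.18087849582865173 [-0.17546    -0.14147167 -1.25627951] [ 0.0483873  -0.04315866 -0.0515837 ]
top crop 282 118
top pry_tip []
top fulcrum []
top lip []
side crop 306 225
side pry_tip [(0.98, array([0.1821, 0.269 , 0.0047])), (0.94, array([ 0.4243, -0.0084,  0.0053])), (0.7, array([ 0.3431, -0.2474,  0.0041])), (0.63, array([ 0.4186, -0.0799,  0.0977])), (0.62, array([ 0.5236, -0.0931,  0.0862]))]
side fulcrum [(0.9, array([ 0.5335, -0.0955,  0.0595]))]
side lip [(0.7, array([ 0.5651, -0.1049,  0.0685]))]
```

View pics/a_top.png

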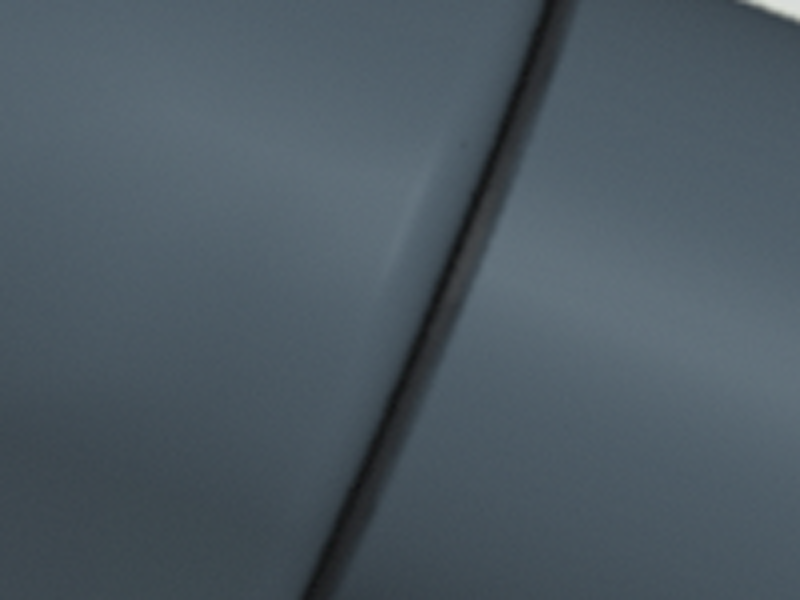

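View pics/a_side.png

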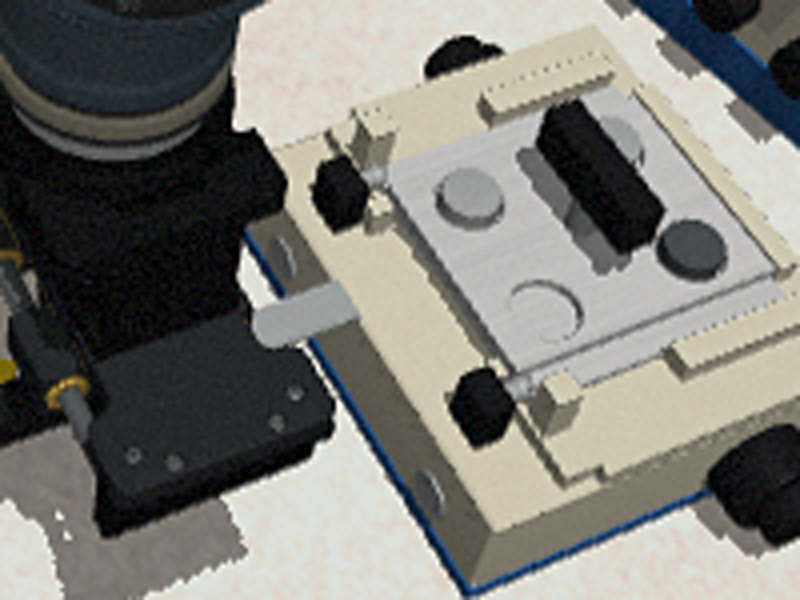

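Request:
send_rows([
  [[0,0,-0.4,0,1],[0,0,-0.37,0,1],[0,0,0,0,1],[0.164,-0.03,0,0,1],[0.164,-0.03,0,0,1],[0.164,-0.03,0,0,1],[0.164,-0.03,0,0,1],[0.164,-0.03,0,0,1],[0.164,-0.03,0,0,1],[0,0,0,0,1],[0,0,0,0,1]],
])

```text
time_s: 10.1
position: [0.4435, -0.0808, 0.0817]
tcp_rot: [[-0.984, 0.179, -0.0], [0.179, 0.984, 0.0], [0.0, 0.0, -1.0]]
force: [-1.0, 0.6, -1.9]
opening: 0.182
```

```bash
python3 look.py b pry_tip lip
```

```text
10.1 [ 0.44353652 -0.08078004  0.08168879] -10.305175815829159 0.18160112349996713 [-0.96265496  0.61581588 -1.90613449] [ 0.05562186  0.04254393 -0.03020142]
top crop 282 118
top pry_tip [(0.95, array([ 0.3465, -0.2483, -0.0032]))]
top lip []
side crop 306 225
side pry_tip [(0.96, array([ 0.5536, -0.1018,  0.0652])), (0.85, array([ 0.3435, -0.2496,  0.0021])), (0.67, array([0.1814, 0.2707, 0.0024])), (0.65, array([ 0.4253, -0.0073,  0.0051]))]
side lip [(0.78, array([ 0.5643, -0.1089,  0.065 ]))]
```

View pics/b_side.png

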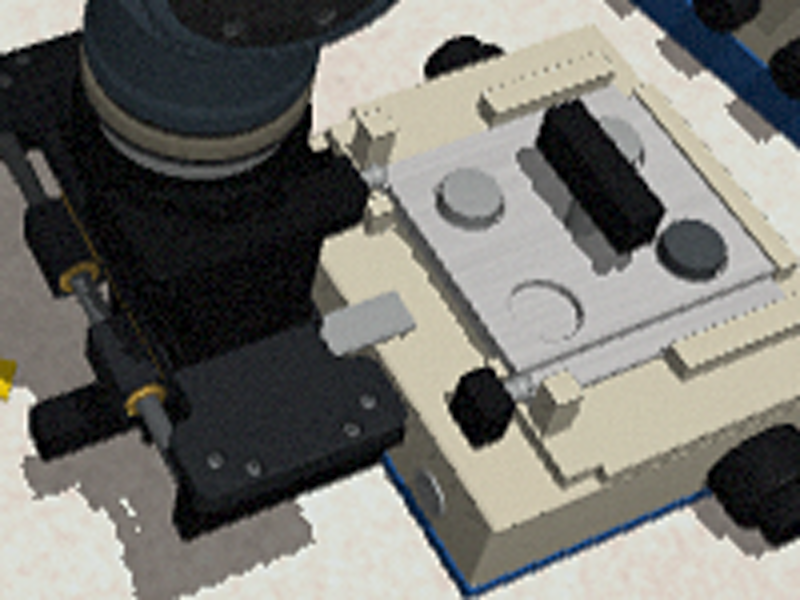

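Request:
send_rows([
  [[0.164,-0.03,0,0,1],[0.164,-0.03,0,0,1],[0.164,-0.03,0,0,1],[0.1,-0.018,0,0,1],[0.066,-0.012,0,0,1],[0.066,-0.012,0,0,1],[0,0,0,0,1],[0,0,0,0,1]],
])

```text
time_s: 11.2
position: [0.4652, -0.0847, 0.0817]
tcp_rot: [[-0.984, 0.179, -0.0], [0.179, 0.984, 0.0], [0.0, 0.0, -1.0]]
force: [-0.7, -0.2, -0.0]
opening: 0.181
```

```bash
python3 look.py c
```

```text
11.2 [ 0.4651519  -0.08471865  0.0816981 ] -10.30745756204496 0.18056127846529818 [-0.71524197 -0.2141802  -0.04989292] [ 0.00412097 -0.00617726 -0.01235858]
top crop 282 118
side crop 306 225
```

View pics/c_side.png

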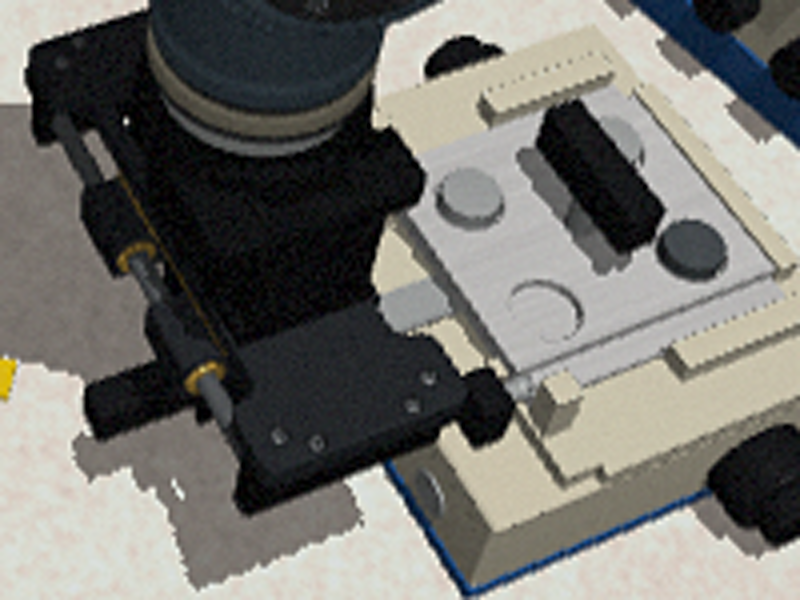

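Request:
send_rows([
  [[0.033,-0.006,0,0,1],[0.033,-0.006,0,0,1],[0.033,-0.006,0,0,1],[0,0,0,0,1],[0,0,0,0,1]],
])

```text
time_s: 11.8
position: [0.4683, -0.0854, 0.0818]
tcp_rot: [[-0.984, 0.179, 0.0], [0.179, 0.984, -0.0], [-0.0, -0.0, -1.0]]
force: [0.0, 0.1, -0.9]
opening: 0.182
```

Request:
send_rows([
  [[0.033,-0.006,0,0,1],[0.033,-0.006,0,0,1],[0.033,-0.006,0,0,1],[0,0,0,0,1],[0,0,0,0,1]],
])

```text
time_s: 12.3
position: [0.4713, -0.0859, 0.0817]
tcp_rot: [[-0.984, 0.179, -0.0], [0.179, 0.984, 0.0], [0.0, 0.0, -1.0]]
force: [-0.6, -0.0, -0.5]
opening: 0.183
```

Request:
send_rows([
  [[0,0,-0.1,0,1],[0,0,-0.1,0,1],[0.01,0,-0.1,0,1],[0.01,0,-0.1,0,1],[0,0,0,0,1]],
])

```text
time_s: 12.8
position: [0.4708, -0.0857, 0.0694]
tcp_rot: [[-0.984, 0.179, -0.002], [0.179, 0.984, 0.001], [0.002, 0.0, -1.0]]
force: [-4.3, -1.8, 4.2]
opening: 0.185
```

```bash
python3 look.py d
```

```text
12.8 [ 0.47078951 -0.08568398  0.06939393] -10.319809072321291 0.18512189917398603 [-4.30480668 -1.75315534  4.23326795] [-0.16798928  0.5243993  -0.16523599]
top crop 282 118
side crop 306 225
```

View pics/d_side.png

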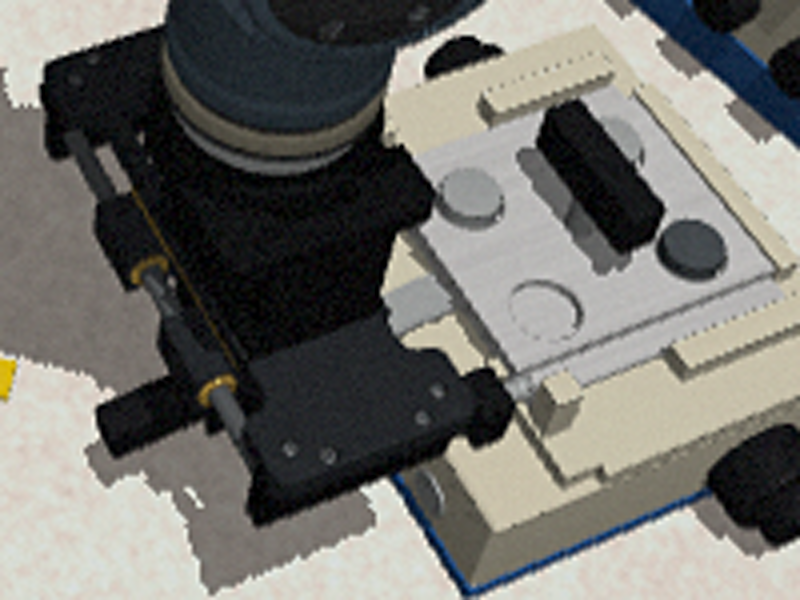

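Request:
send_rows([
  [[0,0,-0.1,0,1],[0,0,-0.1,0,1],[0,0,0,0,1]],
])

```text
time_s: 13.2
position: [0.471, -0.0857, 0.064]
tcp_rot: [[-0.984, 0.179, -0.001], [0.179, 0.984, 0.0], [0.001, 0.0, -1.0]]
force: [-5.2, -0.5, 7.8]
opening: 0.182
```

Request:
send_rows([
  [[0.01,0,-0.1,0,1],[0.02,-0.004,-0.1,0,1],[0,0,0,0,1]],
])

```text
time_s: 13.5
position: [0.4719, -0.0859, 0.0575]
tcp_rot: [[-0.984, 0.179, -0.002], [0.179, 0.984, 0.001], [0.002, 0.0, -1.0]]
force: [-4.7, -1.8, 3.8]
opening: 0.182
```

```bash
python3 look.py e
```

```text
13.5 [ 0.47193123 -0.08585727  0.05749323] -10.326316503226366 0.18239898967200002 [-4.66510971 -1.81434046  3.80787269] [-0.21164027  0.38109817 -0.12926874]
top crop 282 118
side crop 306 225
```

View pics/e_side.png

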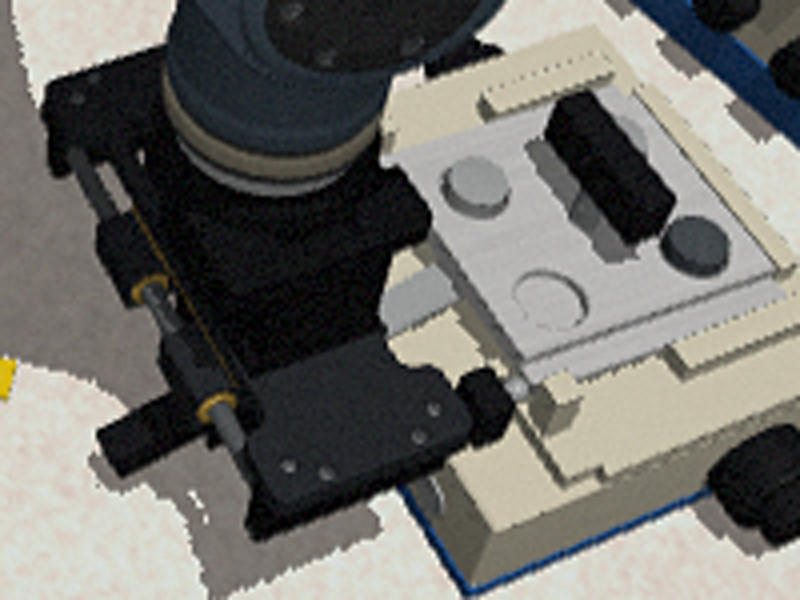

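Request:
send_rows([
  [[0.02,-0.004,-0.1,0,1],[0.02,-0.004,-0.1,0,1],[0,0,0,0,1]],
])

```text
time_s: 13.9
position: [0.4733, -0.0861, 0.0514]
tcp_rot: [[-0.984, 0.179, -0.002], [0.179, 0.984, 0.001], [0.002, 0.0, -1.0]]
force: [-4.4, -1.2, 2.9]
opening: 0.178
```

```bash
python3 look.py f
```

```text
13.9 [ 0.47331423 -0.0860892   0.05138244] -10.318537650524107 0.17838806097092075 [-4.37483799 -1.15986049  2.92053753] [-0.26518155  0.58204298 -0.07809774]
top crop 282 118
side crop 306 225
```

View pics/f_side.png

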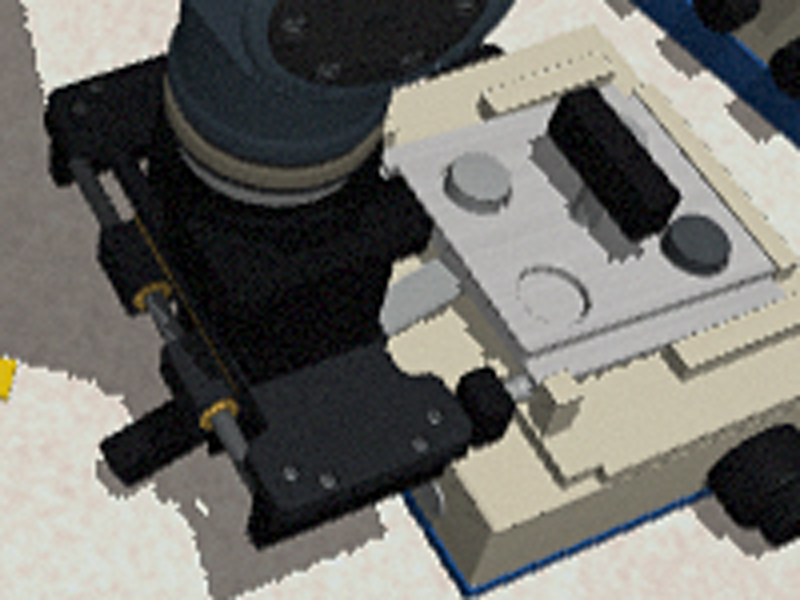

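Request:
send_rows([
  [[-0.1,0.018,0,0,1],[-0.164,0.03,0,0,1],[-0.25,0.045,0,0,1],[-0.5,0.09,0,0,1],[-0.5,0.09,0,0,1],[-0.5,0.09,0,0,1],[0,0,0.7,0,1],[0,0,0.9,0,1],[0,0,0.9,0,1],[0,0,0,0,1],[0,0,0,0,1]],
])

```text
time_s: 15.1
position: [0.4136, -0.0753, 0.127]
tcp_rot: [[-0.984, 0.179, 0.002], [0.179, 0.984, -0.001], [-0.002, -0.0, -1.0]]
force: [-0.8, 0.6, -0.1]
opening: 0.181
```

```bash
python3 look.py g lip handle
```

```text
15.1 [ 0.41360167 -0.07534541  0.12699627] -10.310679908868906 0.18063841520919366 [-0.78254264  0.6066227  -0.08441441] [0.01732398 0.00678849 0.02979154]
top crop 282 118
top lip []
top handle []
side crop 306 225
side lip [(0.85, array([ 0.5686, -0.1073,  0.0815]))]
side handle [(0.85, array([ 0.6301, -0.1156,  0.1165]))]
```

View pics/g_side.png

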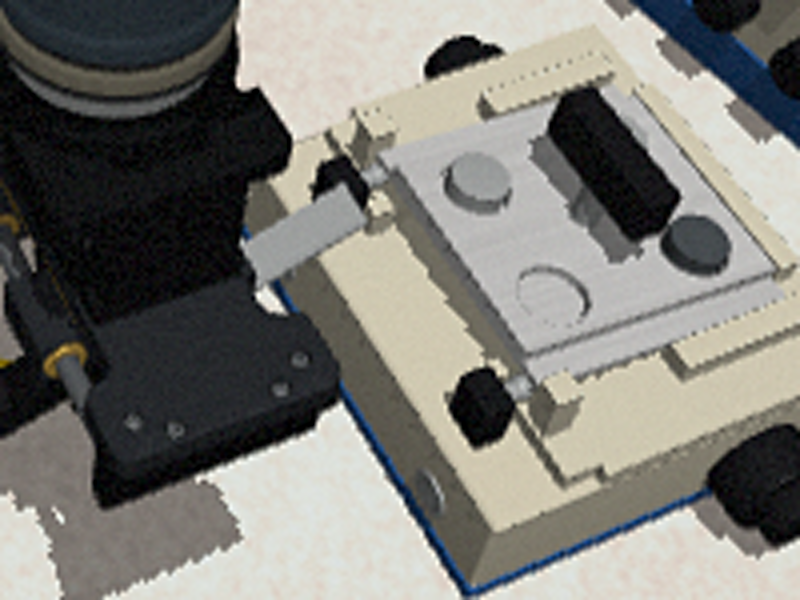

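Request:
send_rows([
  [[0,0.8,0,0.11,1],[0,0.8,0,0.11,1],[0,0.8,0,0.11,1],[0,0.8,0,0.11,1],[0,0.8,0,0.11,1],[0,0.8,0,0.11,1],[0,0.8,0,0.11,1],[0,0.8,0,0.11,1],[0,0.8,0,0.11,1],[0,0.8,0,0.11,1],[0,0.8,0,0.11,1],[0,0.1,-0.9,0,1],[0,0,-0.9,0,1],[0,0,-0.35,0,1],[0,0,0,0,1],[0,0,-0.15,0,1],[0,0,-0.15,0,1],[0,0,-0.15,0,1],[0,0,0,0,1]],
])

```text
time_s: 17.3
position: [0.4136, 0.1915, 0.0487]
tcp_rot: [[-0.998, 0.059, 0.0], [0.059, 0.998, 0.0], [-0.0, 0.0, -1.0]]
force: [-0.1, -0.2, -1.4]
opening: 0.18
```

```bash
python3 - <<'E'
from h import *
s=bot.read_state(); print(s['time_s'],s['position'],s['force'],s['moment'])
d=imaging.capture('side'); cv2.imwrite('pics/h.png',cv2.resize(d['img'][150:300,150:350],None,fx=4,fy=4,interpolation=cv2.INTER_CUBIC))
E
```

```text
17.3 [0.41360518 0.19152396 0.04870848] [-0.11019292 -0.16228902 -1.44741358] [ 0.02946549  0.05740281 -0.01674703]
```

View pics/h.png

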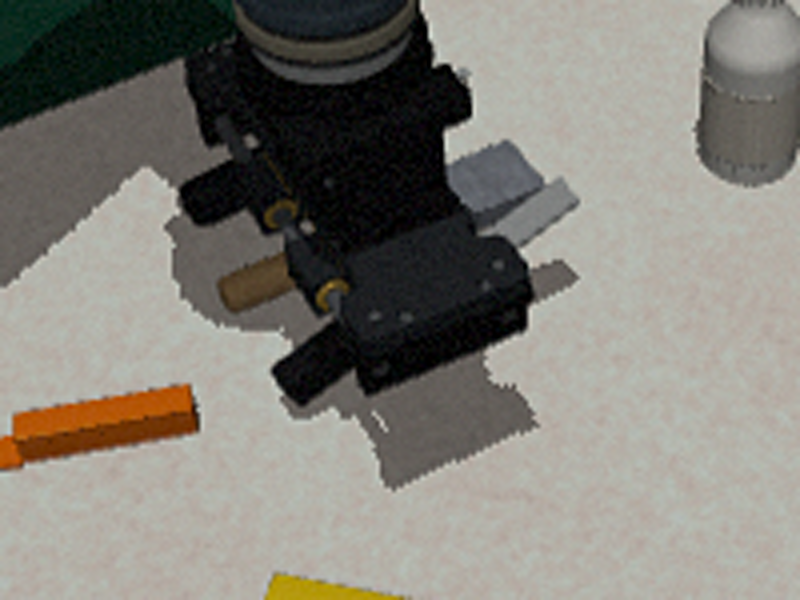

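Request:
send_rows([
  [[0,0,-0.1,0,1],[0,0,-0.1,0,1],[0,0,-0.1,0,1],[0,0,-0.1,0,1],[0,0,0,0,1]],
])

```text
time_s: 17.85
position: [0.4136, 0.1916, 0.0365]
tcp_rot: [[-0.998, 0.059, -0.0], [0.059, 0.998, -0.0], [0.0, -0.0, -1.0]]
force: [0.0, 0.0, 0.9]
opening: 0.184
```

Request:
send_rows([
  [[0,0,-0.1,0,1],[0,0,-0.1,0,1],[0,0,-0.1,0,1],[0,0,-0.1,0,1],[0,0,0,0,1]],
])

```text
time_s: 18.35
position: [0.4179, 0.192, 0.0256]
tcp_rot: [[-0.998, 0.059, 0.009], [0.059, 0.998, 0.001], [-0.009, 0.002, -1.0]]
force: [2.8, -1.0, 5.1]
opening: 0.178
```

Request:
send_rows([
  [[0,0,-0.1,0,1],[0,0,-0.07,0,1],[0,0,0,0,1],[0,0,0,0,1]],
])

```text
time_s: 18.75
position: [0.4174, 0.1921, 0.0205]
tcp_rot: [[-0.998, 0.059, 0.008], [0.059, 0.998, 0.001], [-0.008, 0.002, -1.0]]
force: [3.9, -0.4, 5.5]
opening: 0.18
```

```bash
python3 - <<'E'
from h import *
s=bot.read_state(); print(s['time_s'],s['position'],s['force'],s['moment'],s['joint_positions'])
d=imaging.capture('side'); cv2.imwrite('pics/i.png',cv2.resize(d['img'][150:300,150:350],None,fx=4,fy=4,interpolation=cv2.INTER_CUBIC))
E
```

```text
18.75 [0.41739407 0.19213305 0.02050478] [ 3.85483364 -0.39565248  5.5099407 ] [ 0.05272571 -0.38248947 -0.0051974 ] [ 1.07410211e+01  4.16565384e+01  1.14682008e+02 -1.15818687e-02
  2.31901077e+01 -7.58532202e+01]
```

View pics/i.png

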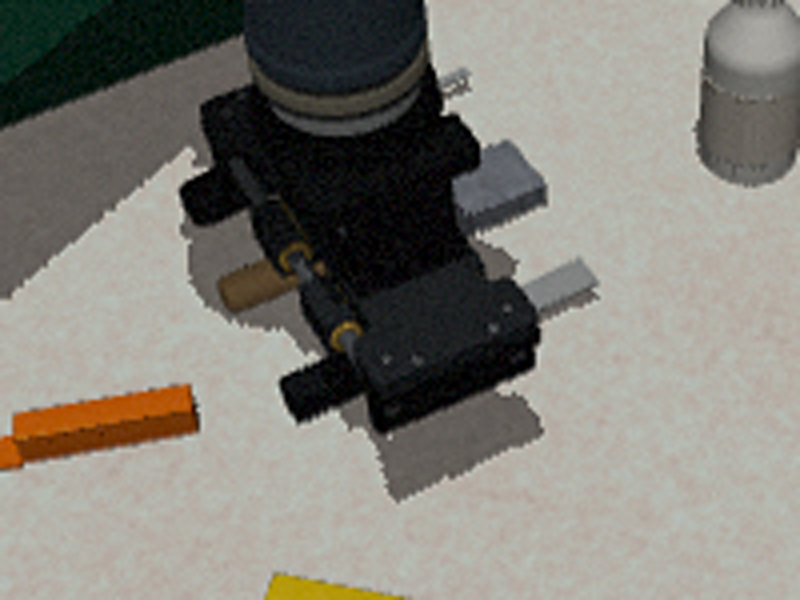

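Request:
send_rows([
  [[0,0,0,0,0.2],[0,0,0,0,0],[0,0,0,0,0],[0,0,0,0,0],[0,0,0,0,0],[0,0,0.3,0,0],[0,0,0.8,0,0],[0,0,1,0,0],[0,0,1,0,0],[0,0,1,0,0],[0,0,1,0,0],[0,0,1,0,0],[0,0,0.5,0,0],[0,0,0,0,0]],
])

```text
time_s: 20.2
position: [0.4147, 0.1919, 0.2203]
tcp_rot: [[-0.998, 0.059, 0.006], [0.059, 0.998, 0.001], [-0.006, 0.001, -1.0]]
force: [0.5, -0.1, 0.8]
opening: 0.496
```

```bash
python3 - <<'E'
from h import *
s=bot.read_state(); print(s['time_s'],s['position'],s['force'],s['joint_positions'],np.degrees(np.arctan2(s['tcp_rot'][1,1],s['tcp_rot'][0,1]))-90)
d=imaging.capture('side'); cv2.imwrite('pics/j.png',d['img'])
for c in ['side','top']:
    if c=='top': d=imaging.capture('top'); cv2.imwrite('pics/jt.png',d['img'])
    for t in ['handle','lip','puck0_center','puck1_center','puck2_center']: print(c,t,[(r['conf'],np.round(r['at'],4)) for r in mark_of(c,t)])
E
```

```text
20.2 [0.41467273 0.19192113 0.22025461] [ 0.49829285 -0.13409201  0.82004819] [ 1.07768043e+01  1.89185394e+01  1.06893965e+02 -1.94292334e-04
  5.38454592e+01 -7.58535551e+01] -3.3692849786044263
side handle []
side lip [(0.6, array([ 0.5659, -0.1067,  0.0764]))]
side puck0_center [(0.69, array([ 0.5679, -0.1037,  0.0788])), (0.37, array([ 0.6673, -0.0943,  0.0772]))]
side puck1_center [(0.63, array([ 0.6601, -0.1445,  0.0798]))]
side puck2_center [(0.48, array([ 0.5995, -0.081 ,  0.0905]))]
top handle [(0.76, array([ 0.6308, -0.1138,  0.1174]))]
top lip [(0.67, array([ 0.566 , -0.1052,  0.0842]))]
top puck0_center [(0.47, array([ 0.6688, -0.0906,  0.0825]))]
top puck1_center [(0.53, array([ 0.6584, -0.1496,  0.084 ]))]
top puck2_center [(0.58, array([ 0.5999, -0.0823,  0.0888]))]
```

View pics/j.png

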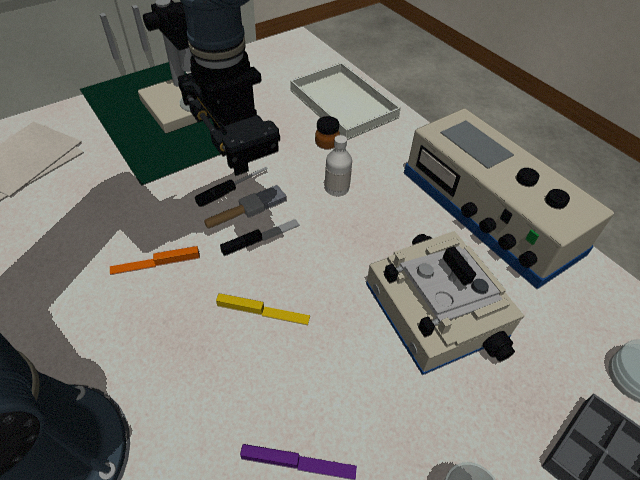

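View pics/jt.png

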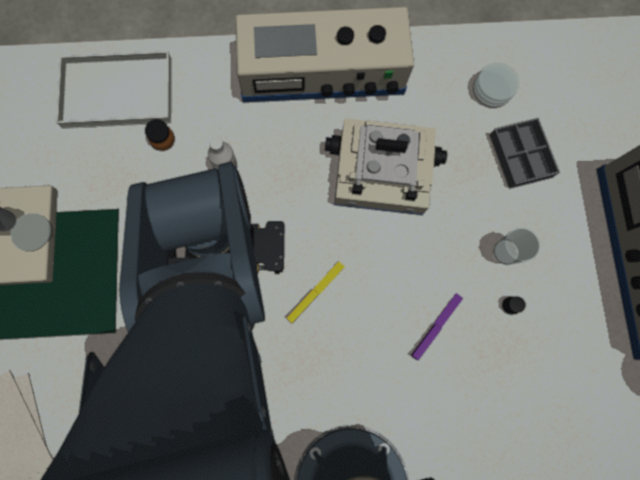

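Request:
send_rows([
  [[0.4,-0.57,0,-0.94,0],[0.4,-0.57,0,-0.94,0],[0.4,-0.57,0,-0.94,0],[0.4,-0.57,0,-0.94,0],[0.4,-0.57,0,-0.94,0],[0.4,-0.57,0,-0.94,0],[0.4,-0.57,0,-0.94,0],[0.4,-0.57,0,-0.94,0],[0.4,-0.57,0,-0.94,0],[0.4,-0.57,0,-0.94,0],[0.4,-0.57,0,-0.94,0],[0.4,-0.57,0,-0.94,0],[0.4,-0.57,0,-0.94,0],[0.4,-0.57,0,-0.94,0],[0.4,-0.57,0,-0.94,0],[0.4,-0.57,0,-0.94,0],[0.4,-0.57,0,-0.94,0],[0.4,-0.57,0,-0.94,0],[0,0,0,0,0],[0,0,0,0,0]],
])

```text
time_s: 22.8
position: [0.6289, -0.116, 0.2171]
tcp_rot: [[0.178, 0.984, -0.002], [0.984, -0.178, 0.001], [0.001, -0.002, -1.0]]
force: [0.0, 0.6, -0.8]
opening: 0.5
```

```bash
python3 - <<'E'
from h import *
s=bot.read_state(); print(s['time_s'],s['position'],s['force'],s['joint_positions'],np.degrees(np.arctan2(s['tcp_rot'][1,1],s['tcp_rot'][0,1])))
print(s['tcp_rot'])
d=imaging.capture('wrist'); P=campose(d); cv2.imwrite('pics/k.png',d['img'])
for t in ['handle','carrier','lip','puck0_center','puck1_center','puck2_center','fulcrum']: print(t,[(r['conf'],np.round(r['at'],4)) for r in mark_of('wrist',t)])
E
```

```text
22.8 [ 0.62894877 -0.11597193  0.21707136] [ 0.00894928  0.61884656 -0.76806863] [-2.04522852e+01  3.27897660e+01  8.11041448e+01  2.39542612e-02
  6.62103513e+01 -1.01946039e+01] -10.26732944371724
[[ 1.78242307e-01  9.83985371e-01 -1.57130071e-03]
 [ 9.83986378e-01 -1.78240902e-01  9.94289204e-04]
 [ 6.98295977e-04 -1.72336289e-03 -9.99998271e-01]]
handle [(0.76, array([ 0.6337, -0.1159,  0.1209])), (0.63, array([ 0.6598, -0.1492,  0.0843]))]
carrier [(0.84, array([ 0.6265, -0.1144,  0.0734])), (0.16, array([ 0.5673, -0.1025,  0.0812]))]
lip [(0.8, array([ 0.5683, -0.1041,  0.0837]))]
puck0_center [(0.81, array([ 0.6716, -0.0953,  0.0842])), (0.54, array([ 0.5326, -0.0972,  0.061 ]))]
puck1_center [(0.84, array([ 0.658 , -0.149 ,  0.0815]))]
puck2_center [(0.8, array([ 0.6001, -0.0847,  0.0901])), (0.25, array([ 0.6271, -0.1146,  0.0755]))]
fulcrum [(0.67, array([ 0.5353, -0.099 ,  0.0634]))]
```

View pics/k.png

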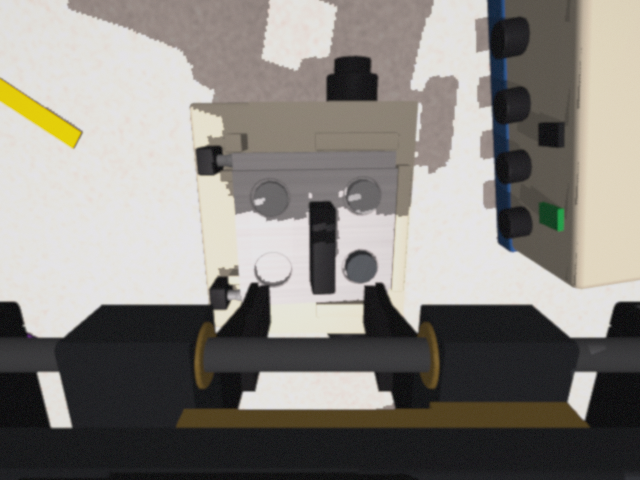

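```bash
python3 - <<'E'
from h import *
im=cv2.imread('pics/k.png'); c=np.clip(im[180:320,220:420].astype(float)*1.8,0,255).astype(np.uint8)
cv2.imwrite('pics/kc.png',cv2.resize(c,None,fx=4,fy=4,interpolation=cv2.INTER_CUBIC))
d=imaging.capture('wrist');P=campose(d); cam=P[:3,3]; print(cam)
# predicted tilted handle with dock centre guess
yaw=np.radians(-10.3);R=np.array([[np.cos(yaw),-np.sin(yaw),0],[np.sin(yaw),np.cos(yaw),0],[0,0,1]])
a=np.radians(6);Rp=np.array([[np.cos(a),0,np.sin(a)],[0,1,0],[-np.sin(a),0,np.cos(a)]])  # front up
o=np.array([.6275,-.1154,.069])
f=lambda p:o+R@(np.array([.06,0,0])+Rp@(np.array(p)-[.06,0,0]))
print('handle',f([0,0,.043]))
for p in [(-.008,-.03,.055),(.008,-.03,.055),(.008,.03,.055),(-.008,.03,.055),(.034,.028,.016),(-.034,.028,.016),(.034,-.028,.016),(-.034,-.028,.01),(-.06,.048,.01),(-.06,-.048,.01),(.06,.048,.01),(.06,-.048,.01),(.0,.0,.043)]:
    print(p,proj(d,P,f(p)).round(1))
E
```

```text
[ 0.64377797 -0.03522789  0.36342982]
handle [ 0.63224568 -0.11626244  0.11803615]
(-0.008, -0.03, 0.055) [311.1 296. ]
(0.008, -0.03, 0.055) [334.8 294.9]
(0.008, 0.03, 0.055) [336.  207.6]
(-0.008, 0.03, 0.055) [310.6 208.2]
(0.034, 0.028, 0.016) [362.9 198. ]
(-0.034, 0.028, 0.016) [269.4 200. ]
(0.034, -0.028, 0.016) [360.4 269.2]
(-0.034, -0.028, 0.01) [272.3 269.9]
(-0.06, 0.048, 0.01) [231.5 171.2]
(-0.06, -0.048, 0.01) [239.7 295. ]
(0.06, 0.048, 0.01) [396.7 168.9]
(0.06, -0.048, 0.01) [389.4 288.2]
(0.0, 0.0, 0.043) [321.  247.4]
```

View pics/kc.png

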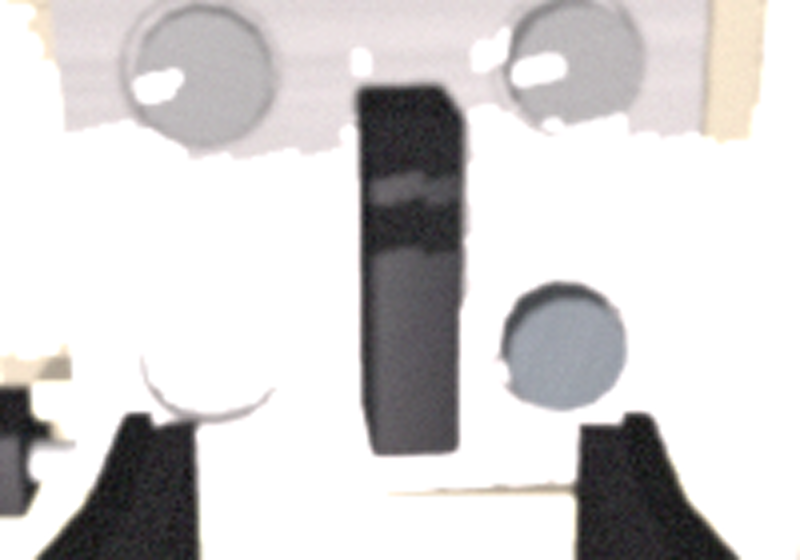

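Request:
send_rows([
  [[0.06,0,-0.8,0,0],[0,0,-0.8,0,0],[0,0,-0.8,0,0],[0,0,-0.5,0,0],[0,0,-0.3,0,0],[0,0,-0.13,0,0],[0,0,0,0,0],[0,0,0,0,0]],
])

```text
time_s: 24.05
position: [0.6321, -0.1164, 0.1187]
tcp_rot: [[0.179, 0.984, 0.002], [0.984, -0.179, -0.001], [-0.0, 0.002, -1.0]]
force: [-0.3, -1.3, 0.4]
opening: 0.499
```

```bash
python3 look.py l; python3 - <<'E'
from h import *
d=imaging.capture('wrist'); cv2.imwrite('pics/l_w.png',d['img'])
E
```

```text
24.05 [ 0.6320973  -0.11641453  0.11870023] -100.32206743905417 0.4994109685102379 [-0.33760968 -1.27565393  0.39457718] [-0.09628001  0.08198782  0.00780663]
top crop 282 118
side crop 306 225
```

View pics/l_side.png

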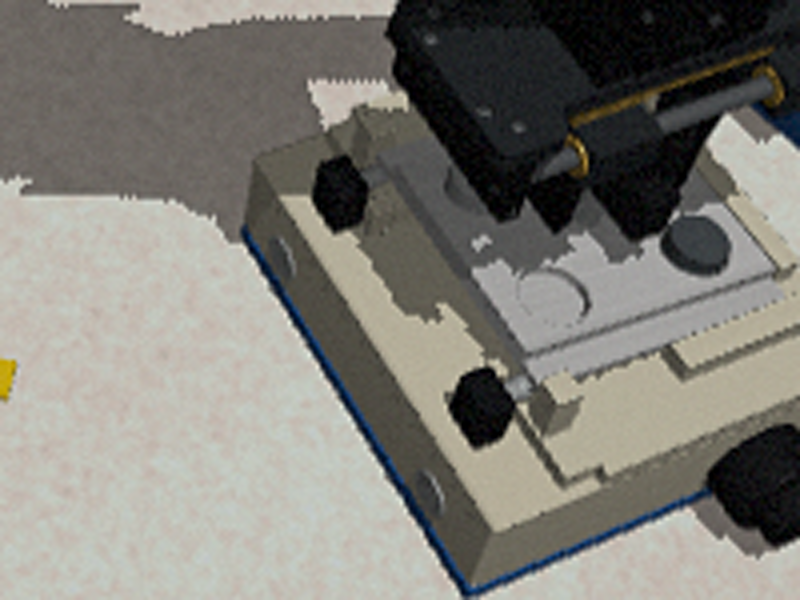

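View pics/l_w.png

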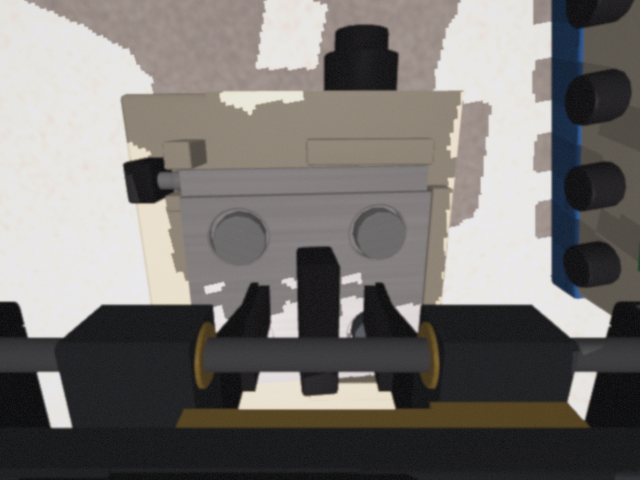

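Request:
send_rows([
  [[0,0,0,0,0.5],[0,0,0,0,0.5],[-0.02,0,0,0,1],[-0.02,0,0.03,0,1],[-0.02,0,0.03,0,1],[-0.01,0,0.03,0,1]],
])

```text
time_s: 24.8
position: [0.6297, -0.1162, 0.1205]
tcp_rot: [[0.18, 0.984, 0.001], [0.984, -0.18, -0.0], [0.0, 0.001, -1.0]]
force: [2.5, 0.0, -2.7]
opening: 0.193
```

```bash
python3 look.py m; python3 - <<'E'
from h import *
d=imaging.capture('wrist'); cv2.imwrite('pics/m_w.png',d['img'])
E
```

```text
24.8 [ 0.62972036 -0.11623105  0.12048059] -100.34697906224474 0.1929118934052133 [ 2.47234571  0.04186003 -2.65689223] [-0.04898153 -0.20592862 -0.10821071]
top crop 282 118
side crop 306 225
```

View pics/m_side.png

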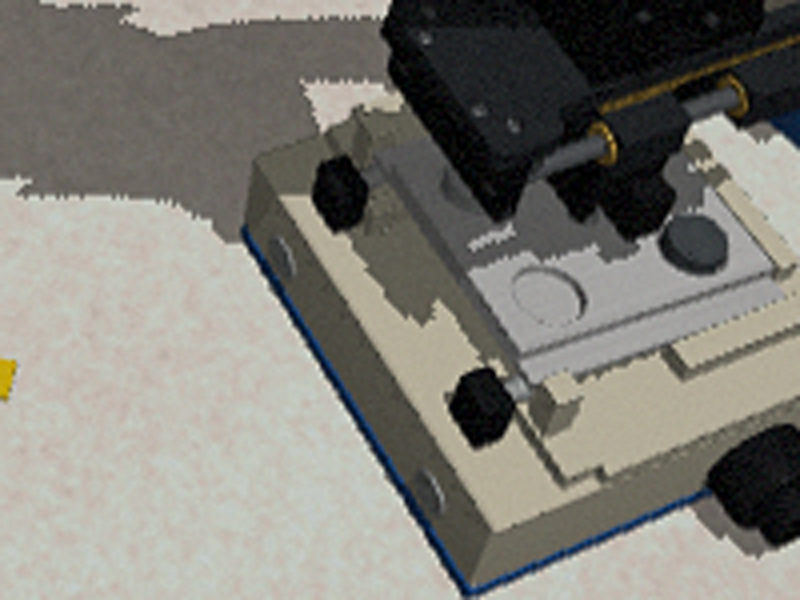

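View pics/m_w.png

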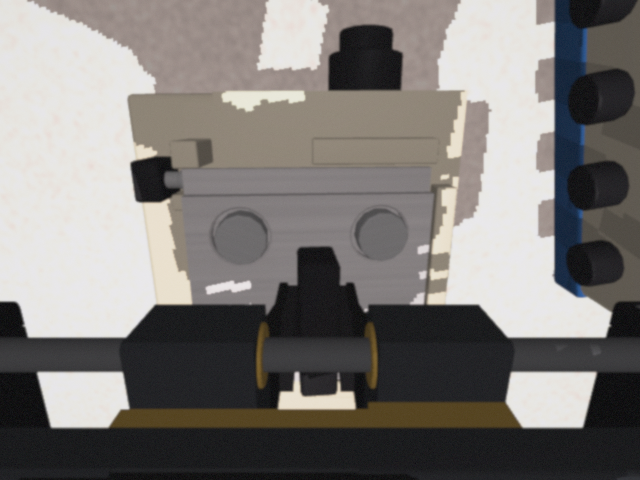

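Request:
send_rows([
  [[-0.015,0.003,0.07,0,1],[-0.015,0.003,0.07,0,1],[-0.015,0.003,0.07,0,1],[-0.01,0.003,0.07,0,1],[0,0,0.07,0,1],[0,0,0.07,0,1]],
])

```text
time_s: 25.55
position: [0.6273, -0.1157, 0.133]
tcp_rot: [[0.179, 0.984, -0.001], [0.984, -0.179, 0.0], [0.0, -0.001, -1.0]]
force: [-0.6, -0.1, -6.5]
opening: 0.181
```

```bash
python3 look.py n
```

```text
25.55 [ 0.62731675 -0.11573497  0.13296753] -100.31758388772244 0.1812180296595626 [-0.59123362 -0.05072249 -6.52420908] [-0.12445941  0.06736163 -0.00631607]
top crop 282 118
side crop 306 225
```

View pics/n_side.png

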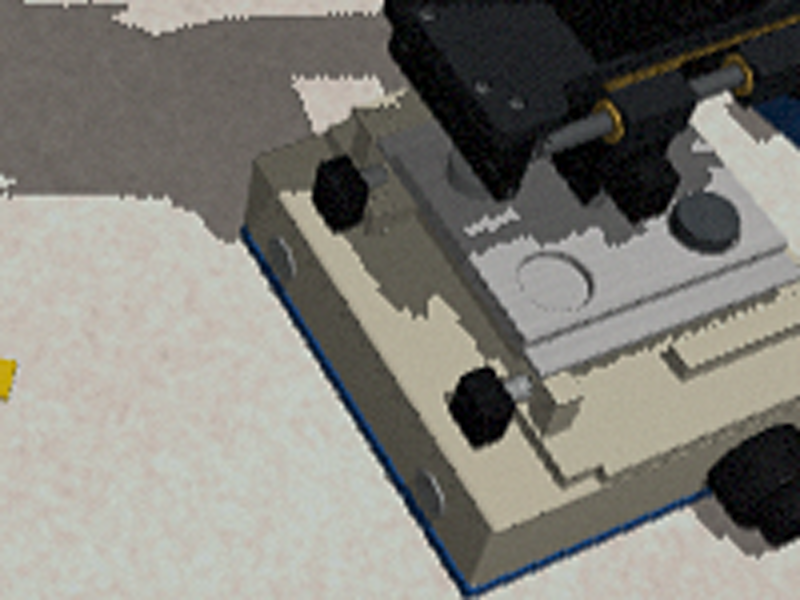

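Request:
send_rows([
  [[0,0,0.1,0,1],[0,0,0.15,0,1],[0,0,0.2,0,1],[0,0,0.25,0,1],[0,0,0.25,0,1],[0,0,0.25,0,1],[0,0,0.25,0,1],[0,0,0.25,0,1],[0,0,0.25,0,1],[0,0,0.25,0,1],[0,0,0.25,0,1],[0,0,0.25,0,1],[0,0,0.2,0,1],[0,0,0.15,0,1],[0,0,0.1,0,1],[0,0,0.05,0,1],[0,0,0,0,1],[0,0,0,0,1],[0,0,0,0,1],[0,0,0,0,1]],
])

```text
time_s: 27.65
position: [0.6275, -0.1158, 0.2287]
tcp_rot: [[0.179, 0.984, -0.001], [0.984, -0.179, 0.0], [0.0, -0.001, -1.0]]
force: [0.5, -0.1, -6.1]
opening: 0.182
```

```bash
python3 - <<'E'
from h import *
s=bot.read_state(); print(s['time_s'],s['position'],s['force'],s['opening'],np.abs(s['qvel']).max()); print(s['tcp_rot'])
d=imaging.capture('side'); cv2.imwrite('pics/o.png',d['img'])
cv2.imwrite('pics/oc.png',cv2.resize(d['img'][150:350,340:540],None,fx=3,fy=3,interpolation=cv2.INTER_CUBIC))
for t in ['handle','carrier','lip','puck0_center','puck1_center','puck2_center']: print(t,[(r['conf'],np.round(r['at'],4)) for r in mark_of('side',t)])
d=imaging.capture('wrist'); cv2.imwrite('pics/o_w.png',d['img'])
E
```

```text
27.65 [ 0.62746208 -0.11575498  0.22871902] [ 0.49612291 -0.05644274 -6.06321904] 0.18190107055590704 0.12464979355961023
[[ 1.79245208e-01  9.83804255e-01 -5.85081900e-04]
 [ 9.83804423e-01 -1.79245106e-01  2.24049223e-04]
 [ 1.15547512e-04 -6.15765910e-04 -9.99999804e-01]]
handle [(0.97, array([ 0.6277, -0.1135,  0.2266]))]
carrier [(0.88, array([ 0.6253, -0.1137,  0.1837]))]
lip [(0.86, array([ 0.5674, -0.1059,  0.1838]))]
puck0_center [(0.26, array([ 0.6288, -0.1156,  0.2257]))]
puck1_center [(0.7, array([ 0.6564, -0.1471,  0.1934]))]
puck2_center [(0.63, array([ 0.5993, -0.0789,  0.195 ])), (0.42, array([0.4348, 0.1896, 0.001 ]))]
```

View pics/o.png

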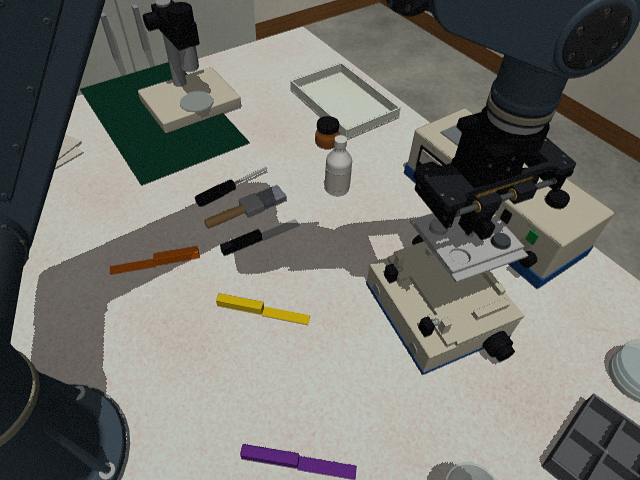

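View pics/oc.png

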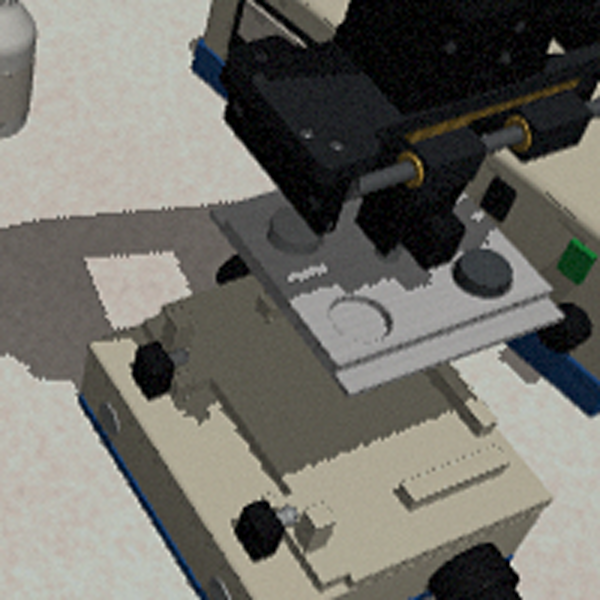

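View pics/o_w.png

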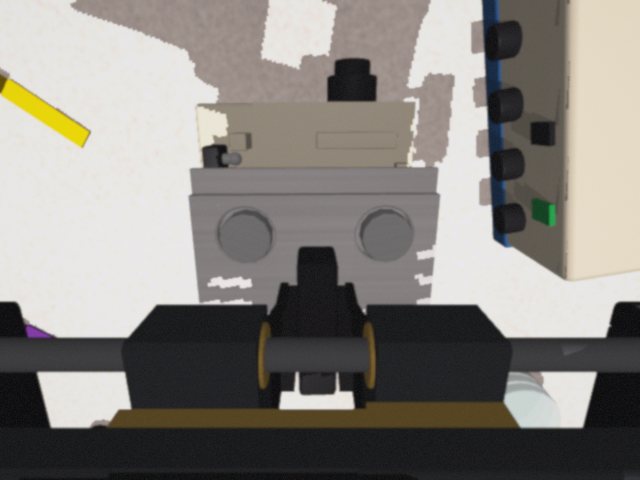

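```bash
python3 -c "
from rig import bot
print(bot.hand_in())"
```

```text
the job is handed in; nothing more can be done
None
```

The job was handed in at about 28 s of the 61 s allowed. The arm is still holding the carrier by its T-handle, level, about 11 cm above its seat and over the dock.

- **Levering:** I took the black-handled flat pry bar and pushed its blade about 11 mm under the lip. Levering on the step edge popped the lip past the catch. It then stood by itself about 12 mm up (lip measured at z = 0.0815 m).
- **Pry bar:** I laid it flat back at its old place beside the brush. The side picture afterwards showed it flat, with the brush, screwdriver and coloured look-alikes apparently where they were before.
- **Lift:** I gripped the T-handle across its 16 mm side, so the pads levelled the carrier as they closed, and lifted it straight up.
- **Last checks:**
  - The carrier's underside is at z ≈ 0.184 m, and the lip is at the same height.
  - It is within about 2 mm of the dock's centre.
  - The load reads 6 N steady.
  - All three pucks are in their recesses: two show in the wrist picture and the third in the side picture.

**Disagreements:**
- The puck network gave a weak, misplaced report for `puck0` in the last side view, so I relied on the wrist picture there.
- The arm gave about 4 mm sideways while the bar was pressed flat on the bench, with forces around 6 N. The highest force I read in the whole job was about 9 N.

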